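# Strap a pipe down in its drilling fixture

### The arm

A 6-joint arm with a two-finger parallel gripper is mounted at the origin on a cart in front of the work surface, level with it; the furniture and walls round the work are solid. World frame = base frame: x ahead of the robot, y to its left, z up, the work surface at z = 0. Lengths are in m, angles in rad, forces in N, time in s.
With the tool pointing down it reaches from about 0.35 to 0.775 m from the base axis. Payload 5.5 kg.
Tool frame: the origin (TCP) lies at the very end of the fingers, on their centre line; the grasp point (between the pads) lies 19 mm behind it; z points along the fingers, y is the direction in which the jaws open and shut (so a half turn about z gives the same grasp; the last joint's range is limited). The gripper opens to 85 mm and grips with 20 to 120 N. Pads are 22 mm wide; open, the fingers measure 114 mm over their backs; the gripper's body (76 mm by 85 mm) begins 54 mm behind the grasp point. The pads swing forward as they close: fully open they stand 13 mm farther back than shut.
Start: joints at [-1.488, 0.313, 0.046, 1.304, 0, 1.431], TCP at [0.127, -0.561, 0.206] pointing down, gripper open.
Joint ranges: [-2.76, 2.76], [-0.86, 1.69], [-1.03, 1.26], [-2.2, 2.34], [-1.47, 1.5], [-3.14, 3.14]. Speed limits (rad/s): [2.57, 2.57, 3.14, 3.14, 3.14, 3.14].

### API

Orientations are given as a unit quaternion [w, x, y, z].
In Python, from workcell import get_state, imaging, env, spotter gives the robot as it stands.
- The arm moves only by the tool play_rows, never from a script. Its argument "moves" is a list of rows, each an object with "claw": the finger opening in cm, from 0 to 8.54; "delta_pos": the shift along the tool's x, y, z in cm, a list of three; "twist": the turn about the tool's z in degrees. A call has 1 to 12 rows; each row is the pose to reach, as a shift and turn from the pose commanded when the call began, along the tool's axes at that moment; what a row does not reach only later rows make up. A row lasts 1/8 s, in which the tool goes at most 62.5 mm and 10.7 degrees, less where a joint would pass 70% of its speed; a pose out of reach is approached as far as the arm can. A call with a gripper value outside its range is refused whole. The fingers move at their own pace and stop on an object; "force" is the grip in N (left out, the last holds). Time passes only in rows, so rows that repeat a pose let the fingers close. It gives the time, the measured TCP pose, the force and the opening at its end, in the units of the state.
- get_state(): the state, without advancing time (a new reading comes with each control period).
- imaging.read_camera(name): name is "scene" or "top" or "wrist"; returns the picture (420x560x3 uint8, red, green, blue); there is no depth.
- imaging.camera_info(name): a dict with "fx", "fy", "cx", "cy" (pixels), "k1" (the pictures are not rectified: a ray, as slopes to the right and down, at radius r is drawn at 1 + k1 r^2 times it, then the intrinsics apply), "world_to_cam" (4x4, takes a point from world to camera coordinates). Camera axes: x right, y down, z forward; pixel columns grow to the right and rows downward; lengths in m; the calibration is good to about 2 mm. A picture is of the moment at which its call begins: read the wrist's pose just before it. camera_info takes no time and is no camera call; for the wrist camera it gives the pose at the moment of the call.
- env.hand_in(): hands the job in, once; it reports no verdict.
Trained networks look in the newest picture that a camera, given by its name, has taken for a name from the list of things; names that differ only in an ending like _2 or _b are one class to them, and where a whole thing is asked for, a point or a joint stands for the part that bears it (a point fixed in the world has none). Each returns a list of dicts, best first, with "conf" (0 to 1); they miss things now and then, are a little off and sometimes report something else, mostly with a low value. They report only what shows in the picture. A call takes as long as a camera call.
- spotter.spot_in(camera, query): "extent" ([left, top, right, bottom] in pixels, round what is visible of it).
The state is a dict: "clock": time; "joint_pos": joint angles; "qvel": joint speeds; "tau": joint torques, N m; "tcp_pos": TCP position; "orientation": TCP orientation; "wrist_force": force on the tool from outside, world axes, zero at the start; "ft_torque": the same for the moment, N m; "finger_gap": finger opening in m.
Only numpy, scipy, OpenCV 4.12 (cv2) and the standard library are available. Lean on these libraries where they do the work, as an engineer would, in place of code of your own. Each camera call takes 0.05 s, during which the arm holds its last target. There are 200 camera calls.

### The job

First slide the pipe along its two vee rests until its end is right up against the fixture's end stop. Then hang the yellow saddle clamp over the pipe between the rests, with both ears down over the two studs and its bow sitting on the pipe: lower it on, do not drop it. The pipe must end against the stop, and the tin, the flange and the ball bearing must stay where they are.

Things in the scene. Friction and masses are not known exactly. Their poses are not given: they have to be found in the camera images.
- pipe_fixture: Blue steel fixture bolted to the bench (fixed); base 130 (x) by 266 (y) by 12 thick, y = -101 to +165. Origin: underside of the base, midway between the two vee rests; z up, y along the pipe towards the end stop. Bright vee rests 24 long, 68 wide (112 at the foot) at y = -55 and +55, tops 40 high, hold the pipe's axis at x = 0, 48 above the bench.
- stop_face (a point): Middle of the bright face of the fixture's end stop, an upright plate 72 wide, 12 thick, top 78 above the bench: at x 0, y +135, z 48 in the fixture's frame.
- stud_left (a point): Rounded tip of the stud on the fixture's -x side: 8 mm in diameter, at x -44, y 0, tip 63.5 above the bench; it stands on a 26 mm boss whose top is 30.5 above the bench.
- stud_right (a point): The same for the stud at x +44.
- pipe: Loose grey steel pipe lying in the vee rests, 42 outside diameter, 215 long, 0.4 to 0.8 kg. Origin: in its middle, on its axis; its y is the pipe's axis, towards the stop (it may have rolled about it). Against the stop its origin is at y = +27.5 in the fixture's frame; it starts 25 to 60 short of that.
- saddle_clamp: Loose yellow saddle clamp (omega-shaped strap) standing on its ears on the bench, bow up, about 0.3 kg. Origin: middle of the ears' underside; x from ear to ear, y along its pipe; alike both ways round. Strap 36 wide (y), 5 thick, 48 clear inside, inner top at 36, outer top at 41. Ears to x = +-62, 6 thick, 14 mm holes at x = +-44. Seated, its origin is 33 above the bench.
- clamp_eye (a point): Centre of the lifting eye on top of the clamp's bow, the place to hold it: a flat ring standing in the clamp's x-z plane, 40 outside diameter, 12 thick (along y), 14 mm hole; 57 above the clamp's origin (its top 77).
- tin_of_pins: bystander: round red tin with a silver lid, 70 across, 44 high; origin in the middle of its underside
- small_flange: bystander: rust-brown round pipe flange with a hub, 100 across, 30 high; origin in the middle of its underside
- ball_bearing: bystander: bright ball bearing lying flat, 62 across, 16 high; origin in the middle of its underside

How it is judged:
On the way, in this order (a step that is already met when the one before it is completed fails the run):
1. the pipe lies in the rests with its end against the stop, the clamp not yet on it (y of pipe in the frame of pipe_fixture between 0.0235 and 0.033 m and x of pipe in the frame of pipe_fixture between -0.004 and 0.004 m and z of pipe in the frame of pipe_fixture between 0.044 and 0.052 m and angle between the y axis of pipe and the y axis of pipe_fixture, either way round below 0.06 rad and distance between saddle_clamp and pipe above 0.06 m), for 0.2 s.
2. the saddle clamp sits on the pipe with both ears over the studs (x of saddle_clamp in the frame of pipe_fixture between -0.006 and 0.006 m and y of saddle_clamp in the frame of pipe_fixture between -0.006 and 0.006 m and z of saddle_clamp in the frame of pipe_fixture between 0.027 and 0.0365 m and angle between saddle_clamp's own z axis and vertical below 0.14 rad and angle between the y axis of saddle_clamp and the y axis of pipe_fixture, either way round below 0.14 rad), for 0.2 s.
At the end, for the whole second after the job is handed in: The pipe lies in the vee rests within 4 mm of the stop; the saddle clamp hangs over it with its bow on the pipe (within 3.5 mm), both ears over the studs, upright and square within 8 degrees; all at rest (all of step 2 and y of pipe in the frame of pipe_fixture between 0.0235 and 0.033 m and x of pipe in the frame of pipe_fixture between -0.004 and 0.004 m and z of pipe in the frame of pipe_fixture between 0.044 and 0.052 m and angle between the y axis of pipe and the y axis of pipe_fixture, either way round below 0.06 rad and linear speed of each of saddle_clamp, pipe below 0.02 m/s); the robot touches nothing.
It fails at once if the clamp falls out of the fingers (dropped from more than about 2 cm) (contact force between the fingers and saddle_clamp below 0.1 N and linear speed of saddle_clamp above 0.62 m/s).
It fails at once if the tin of pins is pushed away by more than 4 cm (distance of tin_of_pins from where it was at the start of the episode above 0.04 m).
It fails at once if the small flange is pushed away by more than 4 cm (distance of small_flange from where it was at the start of the episode above 0.04 m).
It fails at once if the ball bearing is pushed away by more than 4 cm (distance of ball_bearing from where it was at the start of the episode above 0.04 m).
It also fails if it takes over 58 s, if anything falls off the work surface, if the arm or the gripper's body presses on something with over 40 N, if the wrist force passes 120 N, or if a joint passes its speed limit or range.

## Working session

There is one attempt and no reset: what is moved stays moved. The work goes in short steps, Python scripts to look and compute and a tool call to move; the robot and the scene stay as the last step left them, time stands still between calls to the robot, and variables do not carry over. Pictures are saved under pics/ and viewed, about 8 in all and at most 12, crops included, and the job is handed in when it is done.

Besides the shell and the picture viewer there is one more tool, called after "Request:" as a command line: name --argument value ..., lists and objects as JSON in quotes. play_rows: Moves the arm, as the interface text tells. Its arguments: {"type":"object","properties":{"moves":{"type":"array"},"force":{"type":"number"}},"required":["moves"]}

```bash
ls; mkdir -p pics; python3 - <<'E'
from workcell import get_state, imaging, env, spotter
import cv2, numpy as np
s=get_state(); print(s)
for c in ["scene","top"]:
    im=imaging.read_camera(c); cv2.imwrite(f"pics/{c}0.png",im[:,:,::-1])
    i=imaging.camera_info(c); print(c,i)
    for q in ["pipe_fixture","pipe","saddle_clamp","clamp_eye","stop_face","stud_left","stud_right","tin_of_pins","small_flange","ball_bearing"]:
        print(q,[(np.round(d["extent"]).tolist(),round(d["conf"],2)) for d in spotter.spot_in(c,q)[:2]])
a=cv2.imread("pics/scene0.png");b=cv2.imread("pics/top0.png")
E
```

```text
pics
{'clock': 0.0, 'joint_pos': array([-1.48760853e+00,  3.14003146e-01,  4.49846775e-02,  1.30356845e+00,
       -5.94695892e-06,  1.43121791e+00]), 'qvel': array([ 2.18731239e-05,  7.12103444e-04,  1.18988061e-03, -5.40483959e-05,
        5.42316100e-05,  2.72950614e-04]), 'tau': array([-3.69868776e-04, -4.80625105e+01,  2.98534405e+01,  1.92504411e-02,
       -2.63174270e-04,  8.65622496e-06]), 'tcp_pos': array([ 0.12698929, -0.56024822,  0.20490966]), 'orientation': array([-8.95023543e-04,  9.93802913e-01,  1.11152902e-01,  2.22674951e-05]), 'wrist_force': array([-0.54221441,  0.07046689,  0.46962501]), 'ft_torque': array([ 0.01244018,  0.01217536, -0.01523275]), 'finger_gap': 0.08532669743718041}
scene {'fx': 415.29647616563847, 'fy': 415.29647616563847, 'cx': 284.8632955684522, 'cy': 219.232808097302, 'k1': -0.06035172337873562, 'world_to_cam': array([[-0.83302093, -0.55295293, -0.01786571,  0.41586744],
       [-0.41636369,  0.64786027, -0.63790151,  0.28646818],
       [ 0.36430399, -0.52394668, -0.76991069,  0.86050022],
       [ 0.        ,  0.        ,  0.        ,  1.   
[... 856 characters left out ...]
99590732,  1.12573377],
       [ 0.        ,  0.        ,  0.        ,  1.        ]])}
pipe_fixture [([165.0, 144.0, 285.0, 253.0], 0.89)]
pipe [([199.0, 169.0, 283.0, 241.0], 0.65), ([331.0, 222.0, 384.0, 257.0], 0.54)]
saddle_clamp [([332.0, 224.0, 383.0, 258.0], 0.84)]
clamp_eye [([331.0, 219.0, 384.0, 256.0], 0.72), ([165.0, 142.0, 284.0, 252.0], 0.34)]
stop_face [([332.0, 223.0, 383.0, 258.0], 0.43)]
stud_left [([169.0, 141.0, 281.0, 252.0], 0.69)]
stud_right [([167.0, 142.0, 284.0, 250.0], 0.67)]
tin_of_pins [([135.0, 218.0, 167.0, 248.0], 0.89)]
small_flange [([151.0, 255.0, 198.0, 290.0], 0.83)]
ball_bearing [([420.0, 182.0, 444.0, 212.0], 0.76), ([166.0, 143.0, 285.0, 253.0], 0.69)]
```

View pics/top0.png

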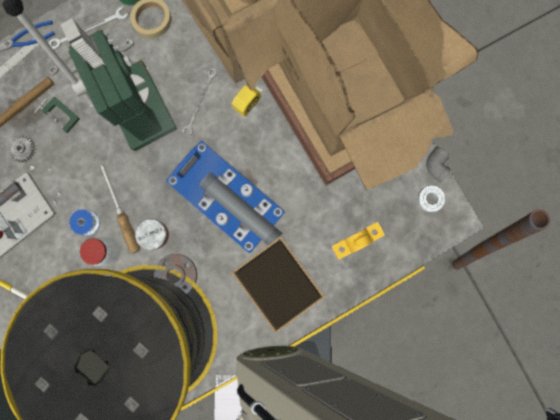

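View pics/scene0.png

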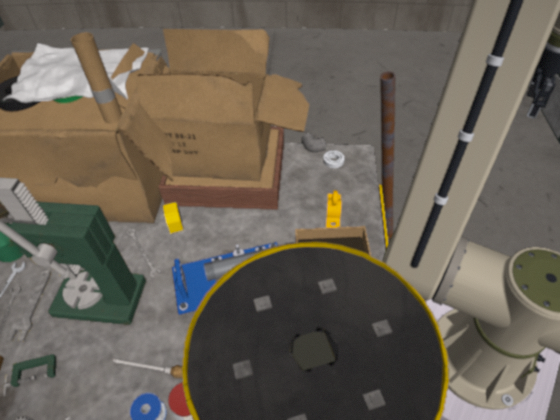

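The top view shows the fixture at about (225,197), its stop at the upper left (190,165), and the pipe from (207,182) to (278,235). The clamp is at (358,240), the bearing at (432,198), the tin at (150,234) and the flange at about (178,270). A tray at (278,285) and the spool stand near the fixture. The scene view is mostly blocked by the spool.

```bash
cat > h.py <<'E'
import numpy as np, cv2
from workcell import get_state, imaging, env, spotter
def ray(info,px):
    px=np.atleast_2d(np.float64(px)); K=np.array([[info["fx"],0,info["cx"]],[0,info["fy"],info["cy"]],[0,0,1]])
    n=cv2.undistortPointsIter(px.reshape(-1,1,2),K,np.array([info["k1"],0,0,0.]),None,None,(3,100,1e-10))[:,0] if 0 else cv2.undistortPoints(px.reshape(-1,1,2),K,np.array([info["k1"],0,0,0.]))[:,0]
    return np.c_[n,np.ones(len(n))]
def world(info,px,z):
    T=np.linalg.inv(info["world_to_cam"]); d=ray(info,px)@T[:3,:3].T; o=T[:3,3]
    z=np.broadcast_to(z,(len(d),)); return o+d*((z-o[2])/d[:,2])[:,None]
def proj(info,P):
    P=np.atleast_2d(P); W=info["world_to_cam"]; K=np.array([[info["fx"],0,info["cx"]],[0,info["fy"],info["cy"]],[0,0,1]])
    return cv2.projectPoints(np.float64(P),cv2.Rodrigues(W[:3,:3])[0],W[:3,3],K,np.array([info["k1"],0,0,0.]))[0][:,0]
def totool(v,s=None):
    s=s or get_state(); w,x,y,z=s["orientation"]
    from scipy.spatial.transform import Rotation as R
    return R.from_quat([x,y,z,w]).inv().apply(v)
E
python3 - <<'E'
from h import *
a=cv2.imread("pics/top0.png")
c=a[135:260,155:325]; cv2.imwrite("pics/c1.png",cv2.resize(c,None,fx=4.5,fy=4.5,interpolation=cv2.INTER_CUBIC))
i=imaging.camera_info("top")
print(world(i,[(207,182),(278,235)],[.048,.048]), world(i,[(334,250),(382,230),(358,240)],.003))
print(world(i,[(250,100),(330,182),(235,270),(278,330),(322,292),(281,241)],.0))
E
```

```text
[[0.59399263 0.17118931 0.048     ]
 [0.47245264 0.00836827 0.048     ]] [[ 0.43861369 -0.12301716  0.003     ]
 [ 0.48545776 -0.23794659  0.003     ]
 [ 0.46197147 -0.18020288  0.003     ]]
[[ 0.80311026  0.07736472  0.        ]
 [ 0.60080414 -0.11535237  0.        ]
 [ 0.3920835   0.11019498  0.        ]
 [ 0.25178585  0.00917574  0.        ]
 [ 0.34011321 -0.09430695  0.        ]
 [ 0.46021765  0.00187113  0.        ]]
```

View pics/c1.png

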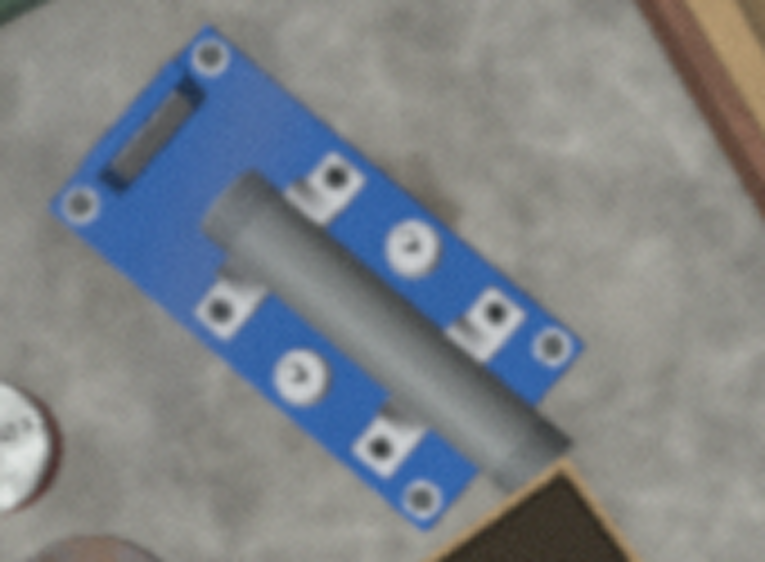

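The crop shows the base corners at crop pixels (210,27), (50,205), (583,347) and (427,528). The bosses are at (411,248) and (299,377), the pipe's front end at about (228,195), and the stop at about (155,135). The tray corner hides a little of the pipe's rear end. I'll fit the fixture pose from these.

```bash
python3 - <<'E'
from h import *
from scipy.optimize import least_squares
i=imaging.camera_info("top"); si=imaging.camera_info("scene")
c=lambda p:(np.array(p)+0.5)/4.5-0.5+np.array([155,135])
# fixture: +y toward stop (up-left in image). x right-handed z up
px=c([(210,27),(50,205),(583,347),(427,528),(411,243),(299,372),(337,177),(221,310),(496,313),(381,448)])
M=np.array([[65,165,12],[-65,165,12],[65,-101,12],[-65,-101,12],[44,0,31],[-44,0,31],[45,55,25],[-45,55,25],[45,-55,25],[-45,-55,25]])/1000.
def P(p,M):
    R=np.array([[np.cos(p[2]),-np.sin(p[2]),0],[np.sin(p[2]),np.cos(p[2]),0],[0,0,1]]); return M@R.T+[p[0],p[1],0]
f=lambda p:(proj(i,P(p,M[:6]))-px[:6]).ravel()
for y0 in (1,-2):
    r=least_squares(f,[.53,.08,y0]); print(r.x,np.degrees(r.x[2]),r.cost); print(np.round(f(r.x).reshape(-1,2),1).tolist())
p=r.x if r.cost<50 else None
import json
r=min((least_squares(f,[.53,.08,y0]) for y0 in(1,-2,-.5,2.5)),key=lambda r:r.cost);p=r.x;print(p,r.cost);json.dump(p.tolist(),open("fix.json","w"))
# pipe ends
def L(w): 
    d=w-[p[0],p[1],0]; cs,sn=np.cos(p[2]),np.sin(p[2]); return np.c_[d[:,0]*cs+d[:,1]*sn,-d[:,0]*sn+d[:,1]*cs,d[:,2]]
print("pipe ends top",L(world(i,c([(228,195),(250,172),(205,218),(570,440)]),[.06,.05,.05,.05]))*1000)
# box corners triangulated
def tri(a,b):
    A=[]
    for inf,q in((i,a),(si,b)):
        n=ray(inf,q)[0]; W=inf["world_to_cam"]; A+= [W[0]-n[0]*W[2],W[1]-n[1]*W[2]]
    A=np.array(A); return np.linalg.lstsq(A[:,:3],-A[:,3],rcond=None)[0]
print("box",tri((281,241),(298,231)),tri((322,292),(368,231)))
# clamp colour blob
im=cv2.imread("pics/top0.png"); hsv=cv2.cvtColor(im,cv2.COLOR_BGR2HSV); m=cv2.inRange(hsv,(18,120,120),(32,255,255)); k=np.zeros_like(m);k[215:265,325:390]=m[215:265,325:390]
pts=np.argwhere(k)[:,::-1]; w=world(i,pts,.006)*1000; rr=cv2.minAreaRect(np.float32(w[:,:2])); print(rr, cv2.boxPoints(rr))
E
```

```text
[ 0.54645081  0.11063953 -0.70855025] -40.59693884183312 3.995017048048724
[[-0.5, -1.5], [-1.0, -0.1], [1.1, -0.7], [-0.4, 1.3], [0.4, 0.4], [0.4, 0.5]]
[ 0.54645081  0.11063953 -0.70855026] -40.59693952644961 3.9950170480480915
[[-0.5, -1.5], [-1.0, -0.1], [1.1, -0.7], [-0.4, 1.3], [0.4, 0.4], [0.4, 0.5]]
[0.54645081 0.11063953 5.57463505] 3.995017048047994
pipe ends top [[   0.98797087   83.47151238   60.        ]
 [  17.31338892   84.99437974   50.        ]
 [ -15.35298013   86.84121442   50.        ]
 [  19.62510889 -127.67428851   50.        ]]
box [0.45825175 0.00187994 0.10992883] [ 0.33826803 -0.09107173  0.09398329]
((460.6661376953125, -180.12109375), (38.08729553222656, 125.0331039428711), 27.261449813842773) [[ 415.10196 -133.2715 ]
 [ 472.37357 -244.41664]
 [ 506.23032 -226.97069]
 [ 448.9587  -115.82555]]
```

```bash
python3 - <<'E'
from h import *
i=imaging.camera_info("top"); si=imaging.camera_info("scene")
def tri(a,b):
    A=[]
    for inf,q in((i,a),(si,b)):
        n=ray(inf,q)[0]; W=inf["world_to_cam"]; A+= [W[0]-n[0]*W[2],W[1]-n[1]*W[2]]
    A=np.array(A); return np.linalg.lstsq(A[:,:3],-A[:,3],rcond=None)[0]
print("pole",tri((540,217),(387,75)),world(i,[(458,265)],0))
print("spool",tri((92,366),(315,351)),tri((112,333),(327,285)),tri((6,360),(303,470)))
print(totool(np.array([.579,.1486,.2])-get_state()["tcp_pos"])*100)
E
```

```text
pole [ 0.49775967 -0.51526038  0.22697042] [[ 0.40067664 -0.42251257  0.        ]]
spool [0.24066078 0.31317127 0.35414295] [0.2840453  0.25504474 0.39596423] [0.21418864 0.44858097 0.36210062]
[ 59.75446641 -59.20218901   0.57551276]
```

Request:
play_rows --moves '[{"claw": 8.5,"delta_pos": [6,-6,0],"twist": -4},{"claw": 8.5,"delta_pos": [11,-11,0],"twist": -8},{"claw": 8.5,"delta_pos": [16,-16,0],"twist": -12},{"claw": 8.5,"delta_pos": [21,-21,0],"twist": -16},{"claw": 8.5,"delta_pos": [26,-26,0],"twist": -20},{"claw": 8.5,"delta_pos": [31,-31,0],"twist": -24},{"claw": 8.5,"delta_pos": [36,-36,0],"twist": -28},{"claw": 8.5,"delta_pos": [41,-41,0],"twist": -32},{"claw": 8.5,"delta_pos": [45,-45,0],"twist": -36.6},{"claw": 8.5,"delta_pos": [49,-49,0],"twist": -36.6},{"claw": 8.5,"delta_pos": [53,-53,0],"twist": -36.6},{"claw": 8.5,"delta_pos": [57.7,-57.6,0],"twist": -36.6}]' --force 40

```text
clock: 2.6
tcp_pos: [0.5284, 0.0754, 0.2061]
orientation: [0.0, 0.909, 0.418, 0.0]
wrist_force: [1.4, -1.4, -0.0]
finger_gap: 0.0849
```

Request:
play_rows --moves '[{"claw": 8.5,"delta_pos": [0,0,0],"twist": 0},{"claw": 8.5,"delta_pos": [0,0,0],"twist": 0}]'

```text
clock: 2.85
tcp_pos: [0.5269, 0.0735, 0.2055]
orientation: [-0.0, 0.908, 0.418, -0.001]
wrist_force: [0.2, -0.4, 0.1]
finger_gap: 0.0851
```

```bash
cat > snap.py <<'E'
from h import *
import sys,json
n=sys.argv[1]; s=get_state(); i=imaging.camera_info("wrist"); im=imaging.read_camera("wrist")
cv2.imwrite(f"pics/{n}.png",im[:,:,::-1]); json.dump({k:(v.tolist() if hasattr(v,"tolist") else v) for k,v in i.items()},open(f"{n}.json","w"))
print(s["clock"],s["tcp_pos"],s["orientation"],s["joint_pos"].round(2),s["wrist_force"].round(1))
E
python3 snap.py w1
```

```text
2.85 [0.52693407 0.07351386 0.20546467] [-1.21579213e-06  9.08433013e-01  4.18030054e-01 -5.79153708e-04] [-0.01  0.23 -0.07  1.28 -0.    2.27] [ 0.2 -0.4  0.1]
```

View pics/w1.png

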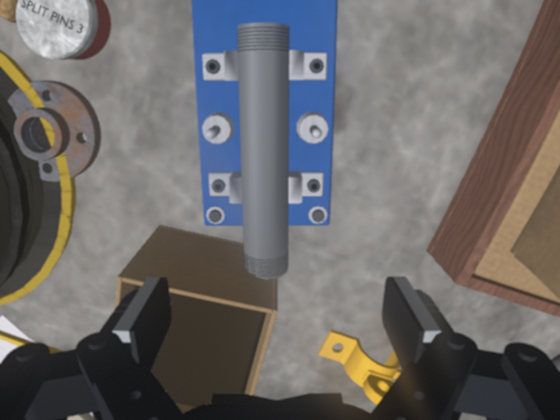

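The wrist view shows the fixture square in the image with clear space around the pipe. The bosses are at about (216,129) and (312,128), the lower base corners at (203,225) and (331,225), and the pipe runs from row 25 to row 277. I'll enlarge it to refine the fit.

```bash
python3 - <<'E'
import cv2
a=cv2.imread("pics/w1.png")[0:290,180:350]; cv2.imwrite("pics/c2.png",cv2.resize(a[:240],None,fx=2.5*1,fy=2.5,interpolation=cv2.INTER_CUBIC))
E
```

```text
(no output)
```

View pics/c2.png

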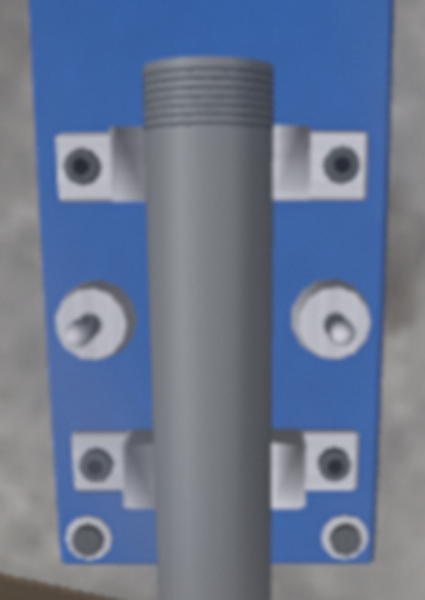

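```bash
python3 - <<'E'
from h import *
from scipy.optimize import least_squares
import json
i=json.load(open("w1.json")); i["world_to_cam"]=np.array(i["world_to_cam"])
c=lambda p:np.array(p)/2.5+[180,0]-.3
px=c([(62,563),(373,563),(91,322),(330,321),(75,334),(343,333),(88,538),(345,538)])
M=np.array([[-65,-101,12],[65,-101,12],[-44,0,30.5],[44,0,30.5],[-44,0,63],[44,0,63]])/1000.
def P(p,M):
    R=np.array([[np.cos(p[2]),-np.sin(p[2]),0],[np.sin(p[2]),np.cos(p[2]),0],[0,0,1]]); return M@R.T+[p[0],p[1],0]
f=lambda p:(proj(i,P(p,M))-px[:6]).ravel()
r=least_squares(f,[.546,.11,-.7085]); p=r.x; print(p,np.degrees(p[2]),r.cost,np.round(f(p).reshape(-1,2),1).tolist())
json.dump(p.tolist(),open("fix.json","w"))
def L(w): 
    d=w-[p[0],p[1],0]; cs,sn=np.cos(p[2]),np.sin(p[2]); return np.c_[d[:,0]*cs+d[:,1]*sn,-d[:,0]*sn+d[:,1]*cs,d[:,2]]
print("pipe front top",L(world(i,c([(208,57)]),[.069]))*1000, "side",L(world(i,c([(143,68),(273,68)]),[.05]))*1000,"rear",L(world(i,[(266,277)],[.048]))*1000)
s=get_state(); t=P(p,np.array([[0,.028,.045]]))[0]; print(t,(totool(t-s["tcp_pos"])*100).round(2))
q=s["orientation"]; print("tool x yaw",np.degrees(2*np.arctan2(q[2],q[1])),"want",np.degrees(p[2])+90)
E
```

```text
[ 0.54550179  0.11187756 -0.70311937] -40.285772568597366 2.3999918326962506 [[-1.1, 0.8], [0.5, 0.2], [-0.5, 0.1], [1.4, -0.2], [-0.2, -0.1], [-0.1, -0.4]]
pipe front top [[ 1.26461869 83.5041168  69.        ]] side [[-20.1710438   83.20170796  50.        ]
 [ 21.34282494  82.83777629  50.        ]] rear [[ 6.53549875e-02 -1.40848628e+02  4.80000000e+01]]
[0.5636066  0.13323677 0.045     ] [ 7.   -1.13 16.06]
tool x yaw 49.342572334263 want 49.714227431402634
```

Request:
play_rows --moves '[{"claw": 8.5,"delta_pos": [4,-0.6,4],"twist": -0.4},{"claw": 8.5,"delta_pos": [7,-1.1,9],"twist": -0.4},{"claw": 8.5,"delta_pos": [7,-1.1,13],"twist": -0.4},{"claw": 8.5,"delta_pos": [7,-1.1,16.4],"twist": -0.4},{"claw": 8.5,"delta_pos": [7,-1.1,16.4],"twist": -0.4},{"claw": 3.8,"delta_pos": [7,-1.1,16.4],"twist": -0.4},{"claw": 3.8,"delta_pos": [7,-1.1,16.4],"twist": -0.4},{"claw": 3.8,"delta_pos": [7,-1.1,16.4],"twist": -0.4},{"claw": 3.8,"delta_pos": [7,-1.1,16.4],"twist": -0.4}]' --force 30

```text
clock: 4.03
tcp_pos: [0.5651, 0.1337, 0.0426]
orientation: [0.0, 0.907, 0.421, 0.001]
wrist_force: [-0.2, 0.4, 0.2]
finger_gap: 0.0379
```

Request:
play_rows --moves '[{"claw": 3.4,"delta_pos": [0,0,0],"twist": 0},{"claw": 3.4,"delta_pos": [0,0,0],"twist": 0},{"claw": 3.4,"delta_pos": [0,0,0],"twist": 0}]' --force 30

```text
clock: 4.4
tcp_pos: [0.5646, 0.1337, 0.0417]
orientation: [0.0, 0.907, 0.421, -0.0]
wrist_force: [-0.4, -0.1, -0.1]
finger_gap: 0.0342
```

```bash
python3 snap.py w2
```

```text
4.4 [0.5645592  0.13368974 0.04167127] [ 3.03848460e-05  9.07155042e-01  4.20796529e-01 -9.75661638e-05] [ 0.09  0.42 -0.21  0.94 -0.    2.37] [-0.4 -0.1 -0.1]
```

View pics/w2.png

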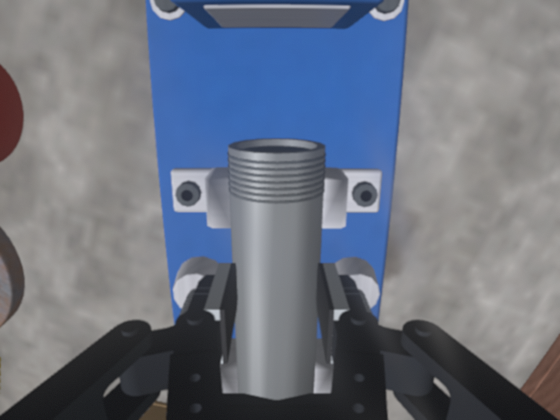

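```bash
python3 - <<'E'
from h import *
import json
i=json.load(open("w2.json")); i["world_to_cam"]=np.array(i["world_to_cam"]); p=json.load(open("fix.json"))
def P(M):
    R=np.array([[np.cos(p[2]),-np.sin(p[2]),0],[np.sin(p[2]),np.cos(p[2]),0],[0,0,1]]); return np.array(M)/1000@R.T+[p[0],p[1],0]
print(np.linalg.inv(i["world_to_cam"])[:3,3])
n="TCP grasp studL studR tipL tipR front pipetop28 restL restR".split()
for a,b in zip(n,proj(i,np.r_[[[.5646,.1337,.0417],[.5646,.1337,.0607]],P([[-44,0,63],[44,0,63],[-21,28,43],[21,28,43],[0,83,48],[0,28,69],[-45,55,20],[45,55,20]])])): print(a,b.round())
E
```

```text
[0.61626788 0.19467796 0.21015286]
TCP [276. 254.]
grasp [276. 272.]
studL [181. 329.]
studR [369. 329.]
tipL [232. 257.]
tipR [318. 257.]
front [275. 146.]
pipetop28 [275. 284.]
restL [190. 191.]
restR [361. 191.]
```

Request:
play_rows --moves '[{"claw": 2.5,"delta_pos": [0,0,0],"twist": 0},{"claw": 2.5,"delta_pos": [0,0,0],"twist": 0},{"claw": 2.5,"delta_pos": [0,0,0],"twist": 0}]' --force 30

```text
clock: 4.82
tcp_pos: [0.5646, 0.1336, 0.0417]
orientation: [0.0, 0.907, 0.421, -0.0]
wrist_force: [0.5, 1.4, -0.3]
finger_gap: 0.025
```

```bash
python3 snap.py w3; python3 -c "
import cv2
a=cv2.imread('pics/w3.png')[120:420,130:430]; cv2.imwrite('pics/c3.png',cv2.resize(a,None,fx=2,fy=2))"
```

```text
4.825 [0.56461009 0.13363306 0.04173622] [ 3.17333396e-05  9.07175300e-01  4.20752863e-01 -4.71308312e-05] [ 0.09  0.42 -0.21  0.94 -0.    2.37] [ 0.5  1.4 -0.3]
```

View pics/c3.png

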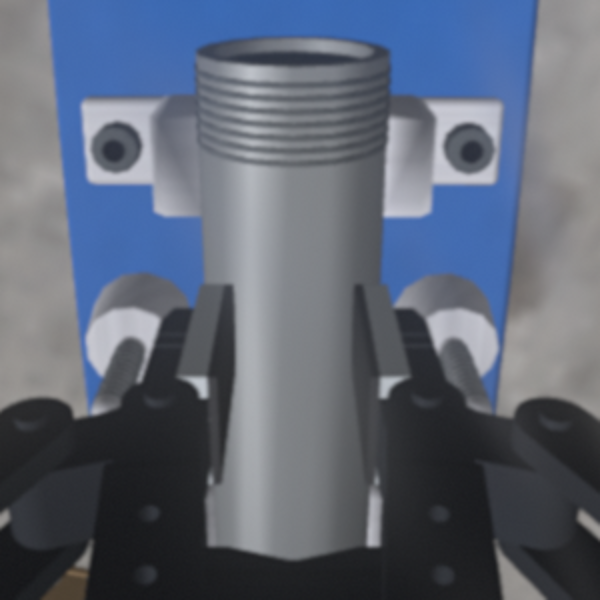

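Request:
play_rows --moves '[{"claw": 7,"delta_pos": [0,0,0],"twist": 0},{"claw": 7,"delta_pos": [0,0,0],"twist": 0},{"claw": 7,"delta_pos": [0,0,0],"twist": 0},{"claw": 7,"delta_pos": [0,0,1.2],"twist": 0},{"claw": 2.5,"delta_pos": [0,0,1.2],"twist": 0},{"claw": 2.5,"delta_pos": [0,0,1.2],"twist": 0},{"claw": 2.5,"delta_pos": [0,0,1.2],"twist": 0},{"claw": 2.5,"delta_pos": [0,0,1.2],"twist": 0},{"claw": 2.5,"delta_pos": [0,0,1.2],"twist": 0}]' --force 30

```text
clock: 6.0
tcp_pos: [0.5642, 0.1336, 0.0295]
orientation: [-0.0, 0.907, 0.421, -0.0]
wrist_force: [-1.5, 0.5, -2.5]
finger_gap: 0.0363
```

Request:
play_rows --moves '[{"claw": 7,"delta_pos": [0,0,0],"twist": 0},{"claw": 7,"delta_pos": [0,0,0],"twist": 0},{"claw": 7,"delta_pos": [0,0,0],"twist": 0},{"claw": 7,"delta_pos": [0,0,0.8],"twist": 0},{"claw": 2.5,"delta_pos": [0,0,0.8],"twist": 0},{"claw": 2.5,"delta_pos": [0,0,0.8],"twist": 0},{"claw": 2.5,"delta_pos": [0,0,0.8],"twist": 0},{"claw": 2.5,"delta_pos": [0,0,0.8],"twist": 0},{"claw": 2.5,"delta_pos": [0,0,0.8],"twist": 0}]' --force 30

```text
clock: 7.12
tcp_pos: [0.5642, 0.1336, 0.0216]
orientation: [-0.0, 0.907, 0.421, -0.0]
wrist_force: [-1.7, -0.9, 0.2]
finger_gap: 0.0404
```

```bash
python3 snap.py w4; python3 -c "
import cv2
a=cv2.imread('pics/w4.png')[120:420,130:430]; cv2.imwrite('pics/c4.png',cv2.resize(a,None,fx=2,fy=2))"
```

```text
7.125 [0.56418118 0.13360799 0.0216172 ] [-8.87903267e-05  9.07182899e-01  4.20736301e-01 -3.80909952e-04] [ 0.09  0.44 -0.24  0.89 -0.    2.37] [-1.7 -0.9  0.2]
```

View pics/c4.png

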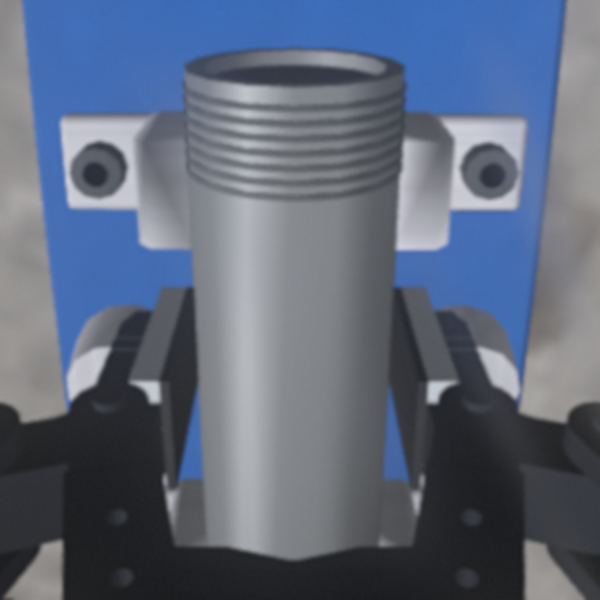

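Request:
play_rows --moves '[{"claw": 2.5,"delta_pos": [0.5,0,0],"twist": 0},{"claw": 2.5,"delta_pos": [1,0,0],"twist": 0},{"claw": 2.5,"delta_pos": [1.5,0,0],"twist": 0},{"claw": 2.5,"delta_pos": [2,0,0],"twist": 0},{"claw": 2.5,"delta_pos": [2.5,0,0],"twist": 0},{"claw": 2.5,"delta_pos": [3,0,0],"twist": 0},{"claw": 2.5,"delta_pos": [3.5,0,0],"twist": 0},{"claw": 2.5,"delta_pos": [4,0,0],"twist": 0},{"claw": 2.5,"delta_pos": [4.5,0,0],"twist": 0},{"claw": 2.5,"delta_pos": [4.8,0,0],"twist": 0}]' --force 35

```text
clock: 8.43
tcp_pos: [0.5934, 0.168, 0.0214]
orientation: [0.001, 0.907, 0.42, -0.003]
wrist_force: [-6.6, -7.6, 5.3]
finger_gap: 0.0399
```

Request:
play_rows --moves '[{"claw": 2.5,"delta_pos": [0.2,0,0],"twist": 0},{"claw": 2.5,"delta_pos": [0.4,0,0],"twist": 0},{"claw": 2.5,"delta_pos": [0.6,0,0],"twist": 0},{"claw": 2.5,"delta_pos": [0.6,0,0],"twist": 0}]'

```text
clock: 8.93
tcp_pos: [0.5967, 0.1719, 0.0213]
orientation: [0.002, 0.907, 0.42, -0.004]
wrist_force: [-8.2, -9.3, 5.8]
finger_gap: 0.0399
```

Request:
play_rows --moves '[{"claw": 2.5,"delta_pos": [0.3,0,0],"twist": 0},{"claw": 2.5,"delta_pos": [0.6,0,0],"twist": 0},{"claw": 2.5,"delta_pos": [0.6,0,0],"twist": 0}]'

```text
clock: 9.3
tcp_pos: [0.5966, 0.1718, 0.0213]
orientation: [0.004, 0.908, 0.419, -0.009]
wrist_force: [-18.1, -23.4, 15.6]
finger_gap: 0.04
```

```bash
python3 snap.py w5
```

```text
9.3 [0.59663682 0.17182433 0.02127564] [ 0.00408403  0.90788905  0.41910201 -0.00862008] [ 0.16  0.52 -0.1   0.96 -0.01  2.43] [-18.1 -23.4  15.6]
```

View pics/w5.png

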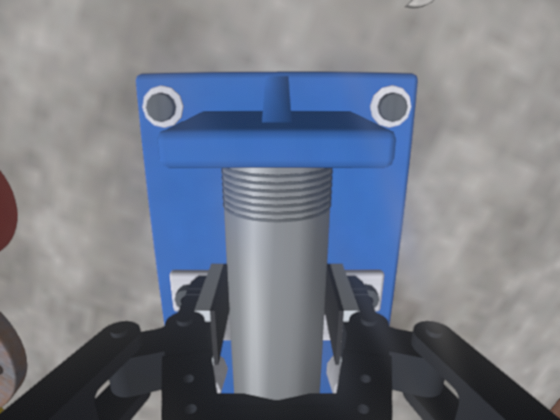

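The pipe's end now appears directly under the stop plate at row 167, and the force rose to about 33 N with no further motion. I'll check numerically using the end of the thread.

```bash
python3 - <<'E'
from h import *
import json
p=json.load(open("fix.json"))
def L(w): 
    d=w-[p[0],p[1],0]; cs,sn=np.cos(p[2]),np.sin(p[2]); return np.c_[d[:,0]*cs+d[:,1]*sn,-d[:,0]*sn+d[:,1]*cs,d[:,2]]*1000
for n,px in(("w1",[(208/2.5+180,57/2.5),(208/2.5+180,127/2.5)]),("w5",[(278,167),(278,219)]),("w4",[(130+295/2,120+49/2),(130+295/2,120+197/2)])):
    i=json.load(open(n+".json")); i["world_to_cam"]=np.array(i["world_to_cam"]); print(n,L(world(i,px,.069)), "plate z78",L(world(i,px[:1],.078)))
E
```

```text
w1 [[ 1.48676401 83.2881896  69.        ]
 [ 1.22680407 63.10003318 69.        ]] plate z78 [[ 1.77455407 81.97521236 78.        ]]
w5 [[  1.00854898 133.7607036   69.        ]
 [  0.98304545 115.73747379  69.        ]] plate z78 [[  0.97192147 135.88701597  78.        ]]
w4 [[ 0.6466289  89.82638564 69.        ]
 [ 0.68785977 64.52059034 69.        ]] plate z78 [[ 0.62142219 91.22925636 78.        ]]
```

Request:
play_rows --moves '[{"claw": 7,"delta_pos": [-0.4,0,0],"twist": 0},{"claw": 7,"delta_pos": [-0.4,0,0],"twist": 0},{"claw": 7,"delta_pos": [-0.4,0,0],"twist": 0},{"claw": 7,"delta_pos": [-0.4,0,0],"twist": 0},{"claw": 7,"delta_pos": [-0.4,0,-5],"twist": 0},{"claw": 7,"delta_pos": [-0.4,0,-10],"twist": 0},{"claw": 7,"delta_pos": [-2,0.7,-15],"twist": -5},{"claw": 7,"delta_pos": [-6,2,-18],"twist": -13},{"claw": 7,"delta_pos": [-11,4,-18],"twist": -22},{"claw": 7,"delta_pos": [-16,6,-18],"twist": -31},{"claw": 7,"delta_pos": [-21,7.5,-18],"twist": -40},{"claw": 7,"delta_pos": [-26,9,-18],"twist": -48}]'

```text
clock: 10.85
tcp_pos: [0.5037, -0.0784, 0.202]
orientation: [0.0, 0.656, 0.755, 0.0]
wrist_force: [0.0, -1.0, 0.5]
finger_gap: 0.0699
```

```bash
python3 - <<'E'
from h import *
s=get_state();q=s["orientation"]; yaw=np.degrees(2*np.arctan2(q[2],q[1]));print(s["tcp_pos"],yaw,totool(np.array([.462,-.18,.2])-s["tcp_pos"])*100, 115-yaw,s["wrist_force"])
E
```

```text
[ 0.50372964 -0.07837388  0.20195575] 98.07448285790235 [-9.47563844 -5.55920129  0.19523178] 16.925517142097647 [ 0.03260656 -0.97069347  0.51573988]
```

Request:
play_rows --moves '[{"claw": 7,"delta_pos": [-4.8,-2.8,0],"twist": -9},{"claw": 7,"delta_pos": [-9.5,-5.5,0],"twist": -17},{"claw": 7,"delta_pos": [-9.5,-5.5,0],"twist": -17},{"claw": 7,"delta_pos": [-9.5,-5.5,0],"twist": -17}]'

```text
clock: 11.35
tcp_pos: [0.4626, -0.1786, 0.2019]
orientation: [0.0, 0.54, 0.842, 0.0]
wrist_force: [1.3, -0.1, -0.3]
finger_gap: 0.0695
```

```bash
python3 snap.py w6
```

```text
11.35 [ 0.462648   -0.17855689  0.20185511] [6.92268817e-05 5.39676855e-01 8.41872226e-01 2.07052525e-04] [-0.53  0.16 -0.16  1.25  0.    0.61] [ 1.3 -0.1 -0.3]
```

View pics/w6.png

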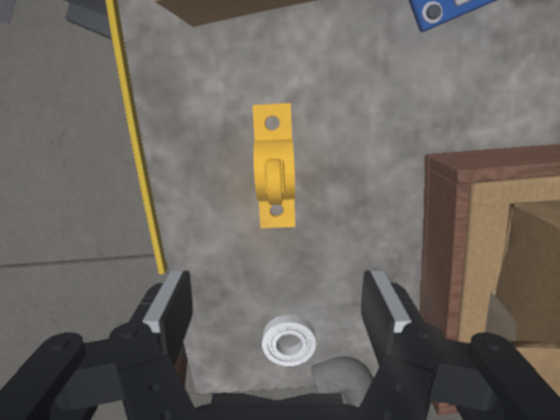

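The clamp is centred in the view. Its ear corners are at (253,104), (290,103), (261,228) and (295,227), its holes at (272,123) and (277,211), and the eye at about (275,180).

```bash
python3 - <<'E'
from h import *
from scipy.optimize import least_squares
import json
i=json.load(open("w6.json")); i["world_to_cam"]=np.array(i["world_to_cam"]); s=get_state()
px=np.array([(253,104),(290.5,103),(261,228),(295.5,227.5),(272,123),(277,211)])
M=np.array([[62,18,6],[62,-18,6],[-62,18,6],[-62,-18,6],[44,0,6],[-44,0,6]])/1000.
def P(p,M):
    R=np.array([[np.cos(p[2]),-np.sin(p[2]),0],[np.sin(p[2]),np.cos(p[2]),0],[0,0,1]]); return M@R.T+[p[0],p[1],0]
f=lambda p:(proj(i,P(p,M))-px).ravel()
r=least_squares(f,[.46,-.18,np.radians(115)]); p=r.x; print(p,np.degrees(p[2]),r.cost,f(p).reshape(-1,2).round(1).tolist())
print("eye px",proj(i,P(p,np.array([[0,0,.057],[0,0,.077],[0,0,.041]]))).round())
q=s["orientation"]; yaw=np.degrees(2*np.arctan2(q[2],q[1]))
print(yaw,"twist",-(np.degrees(p[2])-yaw),totool(np.array([p[0],p[1],.06])-s["tcp_pos"])*100)
E
```

```text
[ 0.4614614  -0.17947993  2.05049815] 117.48488968330427 1.8499365973389448 [[-0.5, 1.0], [0.3, 0.1], [-0.4, -0.1], [-0.2, -1.2], [0.6, 0.3], [0.1, -0.3]]
eye px [[275. 181.]
 [275. 187.]
 [275. 177.]]
114.76381338011903 twist -2.7210763031852423 [-0.07763332 -0.19092131 14.18317543]
```

Request:
play_rows --moves '[{"claw": 4,"delta_pos": [-0.1,-0.2,4],"twist": -2.7},{"claw": 4,"delta_pos": [-0.1,-0.2,8],"twist": -2.7},{"claw": 2.4,"delta_pos": [-0.1,-0.2,12],"twist": -2.7},{"claw": 2.4,"delta_pos": [-0.1,-0.2,14.5],"twist": -2.7},{"claw": 2.4,"delta_pos": [-0.1,-0.2,15],"twist": -2.7},{"claw": 2.4,"delta_pos": [-0.1,-0.2,15],"twist": -2.7}]'

```text
clock: 12.15
tcp_pos: [0.4617, -0.1797, 0.0522]
orientation: [0.0, 0.518, 0.855, 0.0]
wrist_force: [0.0, 0.3, 0.7]
finger_gap: 0.0237
```

```bash
python3 snap.py w7; python3 -c "
import cv2
a=cv2.imread('pics/w7.png')[120:420,130:430]; cv2.imwrite('pics/c7.png',cv2.resize(a,None,fx=2,fy=2))"
```

```text
12.15 [ 0.46173618 -0.17972017  0.05221996] [1.46952522e-04 5.18385160e-01 8.55147241e-01 4.65192217e-06] [-0.53  0.27 -0.42  0.89  0.    0.56] [0.  0.3 0.7]
```

View pics/c7.png

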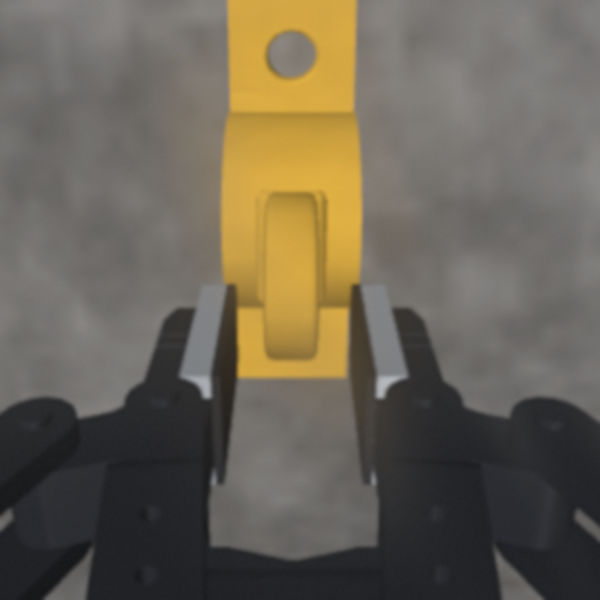

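```bash
python3 - <<'E'
from h import *
import json
from scipy.spatial.transform import Rotation as Ro
i=json.load(open("w7.json")); W=i["world_to_cam"]=np.array(i["world_to_cam"]); print(i["fx"],i["cx"],i["cy"])
s=get_state(); q=s["orientation"]; R=Ro.from_quat([*q[1:],q[0]]).as_matrix(); t=s["tcp_pos"]
print("cam in tool",(R.T@(np.linalg.inv(W)[:3,3]-t)*1000).round(1),"cam axis in tool",(R.T@np.linalg.inv(W)[:3,2]).round(3))
for z in (0,-10,-19,-30,-40,-50):
    for x in (11,-11): print(z,x,proj(i,[t+R@(np.array([x,y,z])/1000) for y in(-11.85,11.85)]).round(0).tolist())
E
```

```text
377.0570656533359 276.3810304331181 206.54092193941963
cam in tool [  80.5   -0.3 -168. ] cam axis in tool [-0.312 -0.     0.95 ]
0 11 [[252.0, 235.0], [302.0, 235.0]]
0 -11 [[253.0, 276.0], [301.0, 276.0]]
-10 11 [[251.0, 243.0], [303.0, 243.0]]
-10 -11 [[252.0, 286.0], [302.0, 286.0]]
-19 11 [[250.0, 252.0], [305.0, 252.0]]
-19 -11 [[251.0, 296.0], [303.0, 296.0]]
-30 11 [[248.0, 263.0], [306.0, 263.0]]
-30 -11 [[249.0, 309.0], [305.0, 309.0]]
-40 11 [[246.0, 275.0], [308.0, 275.0]]
-40 -11 [[248.0, 323.0], [307.0, 323.0]]
-50 11 [[244.0, 289.0], [311.0, 289.0]]
-50 -11 [[246.0, 339.0], [309.0, 339.0]]
```

The picture shows the pads at (246,262) and (307,262), on either side of the eye but high. Together with the pipe contacts, this puts the real fingertips about 30 mm behind the reported TCP. I'll lower further and watch the force.

Request:
play_rows --moves '[{"claw": 2.4,"delta_pos": [0,0,1],"twist": 0},{"claw": 2.4,"delta_pos": [0,0,2],"twist": 0},{"claw": 2.4,"delta_pos": [0,0,2.7],"twist": 0},{"claw": 2.4,"delta_pos": [0,0,3],"twist": 0},{"claw": 2.4,"delta_pos": [0,0,3],"twist": 0}]'

```text
clock: 12.82
tcp_pos: [0.4608, -0.1804, 0.0215]
orientation: [-0.0, 0.519, 0.855, -0.0]
wrist_force: [-0.1, 0.6, -0.4]
finger_gap: 0.0238
```

Request:
play_rows --moves '[{"claw": 2.4,"delta_pos": [0,0,0.2],"twist": 0},{"claw": 2.4,"delta_pos": [0,0,0.4],"twist": 0},{"claw": 2.4,"delta_pos": [0,0,0.4],"twist": 0}]'

```text
clock: 13.2
tcp_pos: [0.461, -0.1804, 0.0177]
orientation: [-0.0, 0.519, 0.855, -0.0]
wrist_force: [0.5, 1.0, -0.6]
finger_gap: 0.0238
```

Request:
play_rows --moves '[{"claw": 0.6,"delta_pos": [0,0,0],"twist": 0},{"claw": 0.6,"delta_pos": [0,0,0],"twist": 0},{"claw": 0.6,"delta_pos": [0,0,0],"twist": 0},{"claw": 0.6,"delta_pos": [0,0,0],"twist": 0},{"claw": 0.6,"delta_pos": [0,0,0],"twist": 0}]' --force 70

```text
clock: 13.82
tcp_pos: [0.4613, -0.1805, 0.018]
orientation: [0.0, 0.519, 0.855, 0.0]
wrist_force: [1.0, 1.1, 1.7]
finger_gap: 0.0113
```

Request:
play_rows --moves '[{"claw": 0.6,"delta_pos": [0,0,-0.5],"twist": 0},{"claw": 0.6,"delta_pos": [0,0,-1],"twist": 0},{"claw": 0.6,"delta_pos": [0,0,-1.5],"twist": 0},{"claw": 0.6,"delta_pos": [0,0,-1.5],"twist": 0},{"claw": 0.6,"delta_pos": [0,0,-1.5],"twist": 0}]'

```text
clock: 14.45
tcp_pos: [0.461, -0.1805, 0.0328]
orientation: [-0.0, 0.519, 0.855, -0.0]
wrist_force: [0.4, -0.2, -3.0]
finger_gap: 0.0109
```

```bash
python3 snap.py w8
```

```text
14.45 [ 0.46099597 -0.18046731  0.03276199] [-4.16100507e-06  5.19053809e-01  8.54741563e-01 -5.95883861e-05] [-0.54  0.29 -0.44  0.84 -0.    0.56] [ 0.4 -0.2 -3. ]
```

Request:
play_rows --moves '[{"claw": 0.6,"delta_pos": [0,0,-4],"twist": 0},{"claw": 0.6,"delta_pos": [0,0,-8],"twist": 0},{"claw": 0.6,"delta_pos": [0,0,-11.5],"twist": 0},{"claw": 0.6,"delta_pos": [1,1,-13.7],"twist": -2},{"claw": 0.6,"delta_pos": [4,4,-13.7],"twist": -5},{"claw": 0.6,"delta_pos": [7,7,-13.7],"twist": -8},{"claw": 0.6,"delta_pos": [10,10,-13.7],"twist": -11},{"claw": 0.6,"delta_pos": [13,13,-13.7],"twist": -14},{"claw": 0.6,"delta_pos": [16,16,-13.7],"twist": -17},{"claw": 0.6,"delta_pos": [19,18.5,-13.7],"twist": -20},{"claw": 0.6,"delta_pos": [21,20.4,-13.7],"twist": -22.2},{"claw": 0.6,"delta_pos": [22,21,-13.7],"twist": -22.2}]'

```text
clock: 16.0
tcp_pos: [0.5459, 0.113, 0.1692]
orientation: [-0.0, 0.344, 0.939, -0.0]
wrist_force: [-0.6, 0.1, -3.3]
finger_gap: 0.011
```

Request:
play_rows --moves '[{"claw": 0.6,"delta_pos": [0,0,2],"twist": 0},{"claw": 0.6,"delta_pos": [0,0,4],"twist": 0},{"claw": 0.6,"delta_pos": [0,0,6],"twist": 0},{"claw": 0.6,"delta_pos": [0,0,6.5],"twist": 0},{"claw": 0.6,"delta_pos": [0,0,6.5],"twist": 0},{"claw": 0.6,"delta_pos": [0,0,6.5],"twist": 0}]'

```text
clock: 16.75
tcp_pos: [0.5466, 0.1114, 0.1057]
orientation: [0.001, 0.345, 0.939, 0.0]
wrist_force: [0.6, 0.2, -3.1]
finger_gap: 0.0112
```

```bash
python3 snap.py w9; python3 - <<'E'
from h import *
import json
from scipy.spatial.transform import Rotation as Ro
p=json.load(open("fix.json")); s=get_state(); t=s["tcp_pos"]; q=s["orientation"]; R=Ro.from_quat([*q[1:],q[0]]).as_matrix()
print("to go cm",totool(np.array([p[0],p[1],.1])-t)*100,"yaw err",np.degrees(p[2])+180-np.degrees(2*np.arctan2(q[2],q[1])))
i=json.load(open("w9.json")); i["world_to_cam"]=np.array(i["world_to_cam"])
ear=np.array([[x,y,18-6] for x,y in((62,-18),(62,18),(44,0),(-44,0))])/1000
print("ear px",proj(i,t+ear@R.T).round(1).tolist())
F=lambda M:np.array(M)/1000@np.array([[np.cos(p[2]),-np.sin(p[2]),0],[np.sin(p[2]),np.cos(p[2]),0],[0,0,1]]).T+[p[0],p[1],0]
print("stud/base/boss",proj(i,F([[-44,0,63.5],[44,0,63.5],[-65,165,12],[-65,-101,12],[-44,0,30.5],[-44,55,30],[-44,-55,30]])).round(1).tolist())
a=cv2.imread("pics/w9.png")[0:300,130:430]; cv2.imwrite("pics/c9.png",cv2.resize(a,None,fx=2,fy=2,interpolation=cv2.INTER_CUBIC))
E
```

```text
16.75 [0.54662501 0.11143951 0.10570941] [7.30344993e-04 3.44954518e-01 9.38619088e-01 2.33339932e-04] [ 0.06  0.33 -0.18  1.06 -0.    0.76] [ 0.6  0.2 -3.1]
to go cm [ 0.11396859 -0.04506846  0.57581509] yaw err 0.06719865963097504
ear px [[239.0, 123.6], [315.2, 123.5], [277.1, 161.0], [277.0, 315.9]]
stud/base/boss [[276.0, 148.3], [276.3, 286.6], [509.4, 108.8], [129.0, 106.7], [276.0, 139.8], [360.7, 139.9], [191.3, 140.2]]
```

View pics/c9.png

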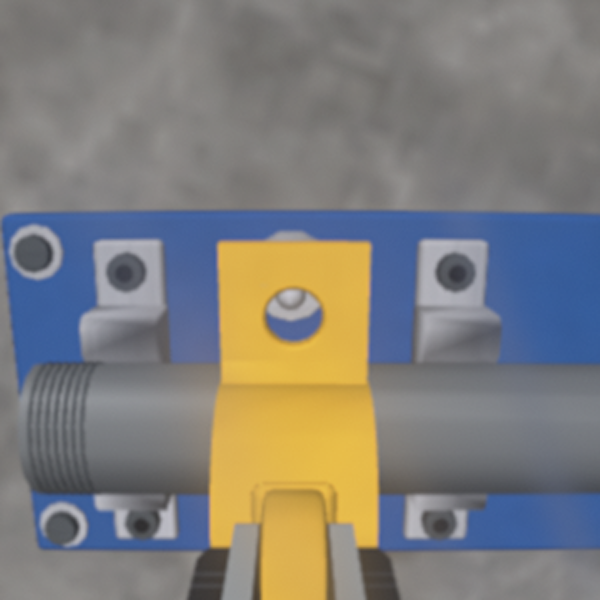

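The view shows the ear hole at crop (294,314), lined up across the image with the stud tip at about (291,297). The rests and base corner agree with the fit within 1–2 mm. The clamp sits about 1.4 mm ahead of the TCP in tool x, so only sub-millimetre corrections are needed.

Request:
play_rows --moves '[{"claw": 0.6,"delta_pos": [-0.03,-0.06,0.5],"twist": 0},{"claw": 0.6,"delta_pos": [-0.03,-0.06,1],"twist": 0},{"claw": 0.6,"delta_pos": [-0.03,-0.06,1.5],"twist": 0},{"claw": 0.6,"delta_pos": [-0.03,-0.06,2],"twist": 0},{"claw": 0.6,"delta_pos": [-0.03,-0.06,2.4],"twist": 0},{"claw": 0.6,"delta_pos": [-0.03,-0.06,2.7],"twist": 0},{"claw": 0.6,"delta_pos": [-0.03,-0.06,3],"twist": 0},{"claw": 0.6,"delta_pos": [-0.03,-0.06,3],"twist": 0}]'

```text
clock: 17.8
tcp_pos: [0.5456, 0.1109, 0.0745]
orientation: [-0.0, 0.345, 0.939, -0.0]
wrist_force: [-0.2, 0.2, -2.8]
finger_gap: 0.011
```

```bash
python3 snap.py w10; python3 - <<'E'
from h import *
import json
p=json.load(open("fix.json")); s=get_state(); print("to go cm",totool(np.array([p[0],p[1],.051])-s["tcp_pos"])*100,s["ft_torque"])
E
```

```text
17.8 [0.54563425 0.11094683 0.0745277 ] [-1.67740763e-04  3.44737173e-01  9.38699228e-01 -1.11892230e-04] [ 0.06  0.35 -0.23  0.99 -0.    0.76] [-0.2  0.2 -2.8]
to go cm [0.08073899 0.05440824 2.37262101] [-0.02614533  0.01523765 -0.03539532]
```

The ears are past the stud tips and the wrist force hasn't changed, so the studs are in the holes. I'll keep lowering.

Request:
play_rows --moves '[{"claw": 0.6,"delta_pos": [0,0,0.5],"twist": 0},{"claw": 0.6,"delta_pos": [0,0,1],"twist": 0},{"claw": 0.6,"delta_pos": [0,0,1.5],"twist": 0},{"claw": 0.6,"delta_pos": [0,0,1.8],"twist": 0},{"claw": 0.6,"delta_pos": [0,0,2.0],"twist": 0},{"claw": 0.6,"delta_pos": [0,0,2.1],"twist": 0},{"claw": 0.6,"delta_pos": [0,0,2.1],"twist": 0}]'

```text
clock: 18.73
tcp_pos: [0.5458, 0.111, 0.0538]
orientation: [0.0, 0.345, 0.939, -0.0]
wrist_force: [-0.1, 1.3, -2.5]
finger_gap: 0.0111
```

Request:
play_rows --moves '[{"claw": 0.6,"delta_pos": [0,0,0.1],"twist": 0},{"claw": 0.6,"delta_pos": [0,0,0.2],"twist": 0},{"claw": 0.6,"delta_pos": [0,0,0.2],"twist": 0}]'

```text
clock: 19.1
tcp_pos: [0.5457, 0.1109, 0.0517]
orientation: [-0.0, 0.345, 0.939, -0.0]
wrist_force: [-0.1, -0.2, -3.4]
finger_gap: 0.0109
```

Request:
play_rows --moves '[{"claw": 0.6,"delta_pos": [0,0,0.1],"twist": 0},{"claw": 0.6,"delta_pos": [0,0,0.2],"twist": 0},{"claw": 0.6,"delta_pos": [0,0,0.2],"twist": 0}]'

```text
clock: 19.48
tcp_pos: [0.546, 0.1109, 0.0511]
orientation: [0.001, 0.345, 0.939, 0.0]
wrist_force: [-2.9, -0.1, 6.2]
finger_gap: 0.0111
```

Seated: there is an upward reaction at TCP z 0.051, as expected. Now release.

Request:
play_rows --moves '[{"claw": 0.6,"delta_pos": [0,0,-0.1],"twist": 0},{"claw": 3,"delta_pos": [0,0,-0.1],"twist": 0},{"claw": 3,"delta_pos": [0,0,-0.1],"twist": 0},{"claw": 3,"delta_pos": [0,0,-0.1],"twist": 0},{"claw": 3,"delta_pos": [0,0,-0.1],"twist": 0},{"claw": 3,"delta_pos": [0,0,-1],"twist": 0},{"claw": 3,"delta_pos": [0,0,-3],"twist": 0},{"claw": 3,"delta_pos": [0,0,-6],"twist": 0},{"claw": 3,"delta_pos": [0,0,-10],"twist": 0},{"claw": 3,"delta_pos": [0,0,-14],"twist": 0},{"claw": 3,"delta_pos": [0,0,-15],"twist": 0},{"claw": 3,"delta_pos": [0,0,-15],"twist": 0}]'

```text
clock: 20.98
tcp_pos: [0.5462, 0.111, 0.2005]
orientation: [0.001, 0.345, 0.939, 0.0]
wrist_force: [-0.3, -0.6, -0.6]
finger_gap: 0.0293
```

```bash
python3 snap.py w11; python3 - <<'E'
from h import *
import json
p=json.load(open("fix.json"))
i=json.load(open("w11.json")); i["world_to_cam"]=np.array(i["world_to_cam"])
F=lambda M:np.array(M)/1000@np.array([[np.cos(p[2]),-np.sin(p[2]),0],[np.sin(p[2]),np.cos(p[2]),0],[0,0,1]]).T+[p[0],p[1],0]
im=cv2.imread("pics/w11.png"); hsv=cv2.cvtColor(im,cv2.COLOR_BGR2HSV); m=cv2.inRange(hsv,(15,110,90),(35,255,255))
n,l,st,c=cv2.connectedComponentsWithStats(m); k=1+st[1:,4].argmax(); b=l==k; pts=np.argwhere(b)[:,::-1]
print("seen corners",cv2.boxPoints(cv2.minAreaRect(np.float32(pts))).round(1).tolist(),st[k])
for z in(39,):
  print("pred ears",proj(i,F([[x,y,z] for x,y in((-62,-18),(-62,18),(62,-18),(62,18))])).round(1).tolist())
print("holes, studs, eye top",proj(i,F([[-44,0,39],[44,0,39],[-44,0,63],[44,0,63],[0,0,110]])).round(1).tolist())
ti=imaging.camera_info("top"); t=imaging.read_camera("top"); cv2.imwrite("pics/top1.png",t[:,:,::-1])
E
```

```text
20.975 [0.54624695 0.11099464 0.20053465] [8.24177719e-04 3.44757169e-01 9.38691492e-01 3.12291227e-04] [ 0.06  0.28 -0.01  1.28 -0.    0.76] [-0.3 -0.6 -0.6]
seen corners [[254.0, 105.0], [298.0, 105.0], [298.0, 240.0], [254.0, 240.0]] [ 254  105   45  136 5229]
pred ears [[255.5, 104.1], [297.7, 104.1], [257.7, 238.7], [295.7, 238.6]]
holes, studs, eye top [[276.6, 125.4], [276.7, 220.9], [276.7, 128.6], [276.8, 230.5], [276.9, 198.1]]
```

The yellow outline matches the predicted seated pose within about 1 px. One numeric check that the pipe's rear end is still at y = -80:

```bash
python3 - <<'E'
from h import *
import json
p=json.load(open("fix.json")); i=json.load(open("w11.json")); i["world_to_cam"]=np.array(i["world_to_cam"])
F=lambda M:np.array(M)/1000@np.array([[np.cos(p[2]),-np.sin(p[2]),0],[np.sin(p[2]),np.cos(p[2]),0],[0,0,1]]).T+[p[0],p[1],0]
im=cv2.imread("pics/w11.png"); ys=np.arange(-96,-64,2); px=proj(i,F([[-8,y,67.4] for y in ys]))
print([(int(y),im[int(round(v)),int(round(u))].tolist()) for y,(u,v) in zip(ys,px)])
ys=np.arange(125,142,2); px=proj(i,F([[-8,y,67.4] for y in ys])); print([(int(y),im[int(round(v)),int(round(u))].tolist()) for y,(u,v) in zip(ys,px) if u<559])
a=cv2.imread("pics/top0.png");b=cv2.imread("pics/top1.png")
for n,(l,t,r,bt) in dict(tin=(135,218,167,248),bearing=(420,182,444,212),flange=(151,250,200,292)).items(): print(n,cv2.absdiff(a,b)[t:bt,l:r].mean().round(1))
E
```

```text
[(-96, [121, 122, 125]), (-94, [124, 125, 127]), (-92, [124, 125, 127]), (-90, [128, 129, 130]), (-88, [133, 135, 137]), (-86, [145, 126, 121]), (-84, [162, 99, 64]), (-82, [165, 105, 72]), (-80, [147, 141, 137]), (-78, [131, 125, 122]), (-76, [129, 124, 121]), (-74, [128, 122, 118]), (-72, [127, 121, 117]), (-70, [125, 120, 116]), (-68, [132, 126, 123]), (-66, [130, 124, 121])]
[(125, [117, 111, 106]), (127, [122, 116, 111]), (129, [125, 118, 114]), (131, [121, 114, 110]), (133, [137, 131, 128]), (135, [110, 104, 102]), (137, [132, 117, 112]), (139, [97, 64, 46]), (141, [139, 86, 55])]
tin 36.4
bearing 17.1
flange 44.8
```

```bash
python3 -c "
from workcell import env, get_state, spotter
print([spotter.spot_in('top',q)[:1] for q in('tin_of_pins','small_flange','ball_bearing')]); print(env.hand_in(), get_state()['clock'])"
```

```text
[[], [], [{'extent': [419.4, 181.6, 443.9, 211.4], 'conf': 0.83}]]
the job is handed in; nothing more can be done
the job is handed in; nothing more can be done
```

The pipe is against the stop and the saddle clamp is hanging on it over both studs. I handed the job in at about 21 s of the 58 s; no verdict is reported.

**What I did:** I gripped the pipe from above and slid it about 51 mm, until the push force rose to about 33 N with no further movement. Then I took the clamp by its eye and lowered it over the studs until I felt the pipe take its weight. I released it there and lifted clear.

**Last checks that agreed:**
- **Pipe:** its rear end sits at about y = -80 to -81 in the fixture's frame, where -80 means touching the stop.
- **Clamp:** its outline in the wrist picture matches the seated pose within a few pixels (about 1–2 mm). It seated at the expected height.
- **Ball bearing:** the detector finds it within 1 px of where it started.

**What disagreed or stayed unconfirmed:**
- **Fingertips:** they sit about 30 mm behind the reported TCP, so my first two pipe grips were too high. I corrected for this.
- **Tin and flange:** I could not confirm they are still in place. The detector found neither in the last top picture, and the picture patches around all three bystanders had changed. I put that down to the arm covering the view, but I did not look at that picture because the viewing limit was used up. No unexpected contact forces showed up in the readings I took.

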